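# Offer the sign-in clipboard over the counter's edge

## Task

A visitor has come to the registration desk to sign in: push the brown clipboard along the white counter shelf, sliding flat, towards the visitors' side (away from the robot) until about a quarter of its length (45 mm) hangs out over the shelf's edge, square to that edge, so that the visitor can take hold of it. Only push it, never lift or tip it, and leave the other things on the shelf where they stand.

Things in the scene. Friction and masses are not known exactly. Their poses are not given: they have to be found in the camera images.
- counter_shelf: Fixed white counter shelf (raised reception ledge) standing on the table, 300 mm deep (x) by 820 mm wide (y), top face 90 mm above the table, top board 18 mm thick. Origin under its centre, on the table; its x axis points across it towards the visitors, square to the visitors' edge, its y axis runs along that edge, z up. It may stand turned by a few degrees.
- shelf_edge (a point): Middle of the shelf's straight visitors' edge (the far one from the robot), at the height of the top face; axes as the shelf's: x points out over the edge, y along it.
- brown_board: Brown hardboard clipboard with a white ruled form, loose on the shelf, 180 mm long (x), 120 mm wide (y), 4 mm thick, 0.11 to 0.22 kg. Origin at the centre of its underside, midway along its length; x points along its length from the clip to its free front end, z up. Its clip end is on the robot's side. At first it lies fully on the shelf, askew to it by up to 20 degrees either way.
- brown_front (a point): Middle of the brown clipboard's front end (the end without the clip), on the underside; axes as the clipboard's. When it hangs out, this point is past the edge by the overhang.
- brown_rear (a point): Middle of the brown clipboard's rear end (the clip end), on the underside; axes as the clipboard's. The steel clip is fixed to the board here: 96 mm wide (48 mm either side of this point), its upright back flush with the board's rear end, its housing reaching up to 18 mm above the shelf (the thumb lever on it to 20 mm).
- blue_board: A second clipboard of the same shape and size, but blue with a cream form, lying loose on the shelf beside the brown one, on its left or its right; not to be moved. Origin at the centre of its underside.
- stamp: Small black hand stamp with a round wooden knob, 44 x 38 mm, 73 mm tall, loose on the shelf between the two clipboards near the visitors' edge. Origin at the centre of its underside.
- pen_cup: Dark metal pen cup, 80 mm across, 98 mm tall, its pens standing up to about 140 mm, loose near one end of the shelf. Origin at the centre of its underside.
- card_holder: Clear holder with a stack of blank white cards, 60 x 100 mm, 64 mm tall, loose near the other end of the shelf. Origin at the centre of its underside.

How it is judged:
At the end, for the whole second after the job is handed in: The brown clipboard lies flat and still on the counter shelf, the middle of its front end 45 mm (give or take 12 mm) out past the visitors' edge, its length square to that edge within 0.12 rad (7 degrees); the blue clipboard, stamp, pen cup and card holder are within 12 mm of where they stood (x of brown_front in the frame of shelf_edge between 0.033 and 0.057 m and angle between the x axis of brown_board and the x axis of counter_shelf, either way round below 0.12 rad and z of brown_board in the frame of shelf_edge between -0.004 and 0.004 m and angle between brown_board's own z axis and vertical below 0.04 rad and linear speed of brown_board below 0.01 m/s and distance of each of blue_board, stamp, pen_cup, card_holder from where it was at the start of the episode below 0.012 m); the robot touches nothing.
It fails at once if the brown clipboard is lifted off the shelf (by more than 8 mm) (z of brown_board in the frame of shelf_edge above 0.008 m).
It fails at once if the brown clipboard is tipped (by more than 0.12 rad) or falls off the shelf (angle between brown_board's own z axis and vertical above 0.12 rad or z of brown_board in the frame of shelf_edge below -0.02 m).
It fails at once if another thing on the shelf (blue clipboard, stamp, pen cup, card holder) is moved by more than 12 mm (distance of any of blue_board, stamp, pen_cup, card_holder from where it was at the start of the episode above 0.012 m).
It also fails if it takes over 48 s, if anything falls off the work surface, if the arm or the gripper's body presses on something with over 40 N, if the wrist force passes 120 N, or if a joint passes its speed limit or range.

## Robot

A 6-joint arm with a two-finger parallel gripper is mounted at the origin on the work surface. World frame = base frame: x ahead of the robot, y to its left, z up, the work surface at z = 0. Lengths are in m, angles in rad, forces in N, time in s.
With the tool pointing down it reaches from about 0.35 to 0.775 m from the base axis. Payload 7.3 kg.
Tool frame: the origin (TCP) lies midway between the tips of the shut fingers; the grasp point (between the pads) lies 19 mm behind it; z points along the fingers, y is the direction in which the jaws open and shut (so a half turn about z gives the same grasp; the last joint's range is limited). The gripper opens to 92 mm and grips with 3 to 60 N. Pads are 19 mm wide; open, the fingers measure 130 mm over their backs; the gripper's body (75 mm by 190 mm) begins 47 mm behind the grasp point.
Start: joints at [0.977, 0.342, 1.524, -0, 1.275, -0.146], TCP at [0.227, 0.473, 0.227] pointing down, gripper open.
Joint ranges: [-2.53, 2.53], [-0.77, 2.02], [0.04, 2.7], [-1, 4.14], [0.28, 2.66], [-3.11, 3.11]. Speed limits (rad/s): [2.57, 2.57, 3.14, 3.14, 3.14, 3.14].

## Interface

Orientations are given as [roll, pitch, yaw] about the fixed x, y, z axes, in that order (R = Rz(yaw) Ry(pitch) Rx(roll)).
In Python, from cell import robot, imaging gives the robot as it stands. The module is installed in compiled form; this text tells all that it offers.
- The arm moves only by the tool send_rows, never from a script. Its argument "plan" is a list of rows, each a list of 3 entries, a list of its own where there are three numbers: the shift along the world's x, y, z in m, then the turn, a rotation vector about the world's x, y, z in rad, then the closure in counts, from 0 (fully open) to 255 (shut). A call has 1 to 20 rows; each row shifts and turns the commanded pose from where the row before left it; what a row does not reach is not made up. A row lasts 1/10 s, in which the tool goes at most 50 mm and 8.59 degrees, less where a joint would pass 70% of its speed; a pose out of reach is approached as far as the arm can. A call is refused whole if a number of a shift passes 0.05 or a number of a turn 0.15, either way. A call with a gripper value outside its range is refused whole. The fingers move at their own pace and stop on an object; "newtons" is the grip in N (left out, the last holds). Time passes only in rows, so rows that do not move let the fingers close. It gives the time, the measured TCP pose, the force and the opening at its end, in the units of the state.
- robot.observe(): the state, without advancing time (a new reading comes with each control period).
- imaging.read_camera(name): name is "side" or "top"; returns a dict with "pixels" (400x640x3 uint8, red, green, blue), "fx", "fy", "cx", "cy" (pixels), "dist_coeffs" ([k1, k2, p1, p2, k3] as OpenCV has them; the pictures are not rectified), "world_from_camera" (4x4, takes a point from camera to world coordinates). Camera axes: x right, y down, z forward; pixel columns grow to the right and rows downward; lengths in m; the calibration is good to about 2 mm. A picture is of the moment at which its call begins. There is no depth.
- robot.hand_in(): hands the job in, once; it reports no verdict.
The state is a dict: "time": time; "qpos": joint angles; "qvel": joint speeds; "joint_efforts": joint torques, N m; "tool_pos": TCP position; "tool_rot": TCP orientation; "contact_force": force on the tool from outside, world axes, zero at the start; "torque": the same for the moment, N m; "opening": finger opening in m.
Only numpy, scipy, OpenCV 4.12 (cv2) and the standard library are available. Lean on these libraries where they do the work, as an engineer would, in place of code of your own. Each camera call takes 0.05 s, during which the arm holds its last target.

## Working session

There is one attempt and no reset: what is moved stays moved. The work goes in short steps, Python scripts to look and compute and a tool call to move; the robot and the scene stay as the last step left them, time stands still between calls to the robot, and variables do not carry over. Pictures are saved under pics/ and viewed, and the job is handed in when it is done.

Besides the shell and the picture viewer there is one more tool, called after "Call:" as name([rows], argument=value, ...), one row to a line, values as JSON. send_rows: Moves the arm, as the interface text tells. Its arguments: {"type":"object","properties":{"plan":{"type":"array"},"newtons":{"type":"number"}},"required":["plan"]}

```bash
mkdir -p pics
python3 - <<'E'
from cell import robot, imaging
import cv2,numpy as np,pickle
s=robot.observe();print(s)
d={}
for n in("top","side"):
    c=imaging.read_camera(n);d[n]=c
    cv2.imwrite(f"pics/{n}0.png",c["pixels"][:,:,::-1]);print(n,c["fx"],c["fy"],c["cx"],c["cy"],c["dist_coeffs"],np.round(c["world_from_camera"],3).tolist())
pickle.dump(d,open("d0.pkl","wb"))
E
```

```text
{'time': 0.0, 'qpos': array([ 9.76990582e-01,  3.42720607e-01,  1.52506316e+00,  2.30534605e-06,
        1.27543763e+00, -1.45969024e-01]), 'qvel': array([ 9.04505406e-04, -7.90363835e-04,  1.29922912e-03,  2.00872545e-05,
        1.01671902e-03, -1.50123021e-03]), 'joint_efforts': array([ 5.53555674e-04, -4.31243026e+01, -2.44223338e+01,  7.18810502e-02,
        5.55378338e-02, -1.04976680e-04]), 'tool_pos': array([0.22704875, 0.47287487, 0.22602998]), 'tool_rot': array([-3.13998155e+00, -2.39083306e-04,  2.69375507e+00]), 'contact_force': array([0.07195402, 0.44374157, 0.02267912]), 'torque': array([ 0.0099002 ,  0.02035824, -0.00317178]), 'opening': 0.09211243281221178}
top 369.9265480583599 369.9265480583599 324.0088626038363 203.63000753417455 [-0.0533261  0.         0.         0.         0.       ] [[0.002, -0.985, 0.174, 0.413], [-1.0, -0.004, -0.015, 0.023], [0.016, -0.174, -0.985, 1.013], [0.0, 0.0, 0.0, 1.0]]
side 425.6456831330417 425.6456831330417 316.31586895596445 202.02102742621454 [-0.0703133  0.         0.         0.         0.       ] [[0.831, -0.373, 0.413, 0.1], [-0.556, -0.55, 0.623, -0.723], [-0.005, -0.747, -0.664, 0.896], [0.0, 0.0, 0.0, 1.0]]
```

View pics/top0.png

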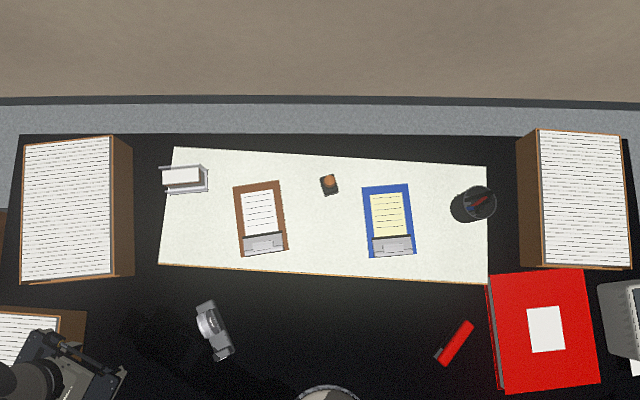

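View pics/side0.png

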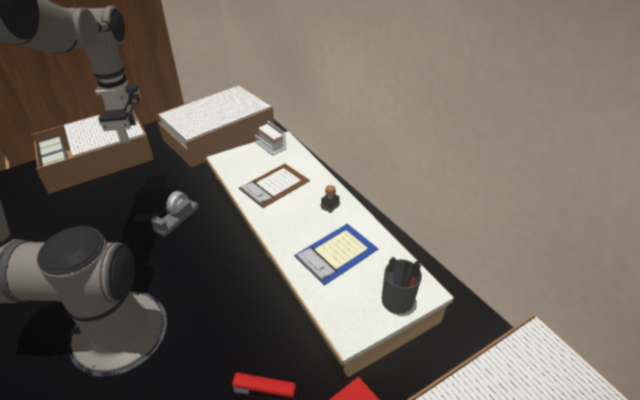

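The top view shows the brown board at columns 233-288, rows 181-258. The blue board is at columns 362-416, the stamp near (329,184), and the shelf's far edge runs from (174,147) to (487,167). Next I'll measure these.

```bash
cat > h.py <<'E'
import cv2,numpy as np
def ray(c,uv,z):
    K=np.array([[c["fx"],0,c["cx"]],[0,c["fy"],c["cy"]],[0,0,1]])
    p=cv2.undistortPoints(np.asarray(uv,float).reshape(-1,1,2),K,np.array(c["dist_coeffs"])).reshape(-1,2)
    T=np.array(c["world_from_camera"]);d=np.c_[p,np.ones(len(p))]@T[:3,:3].T
    o=T[:3,3];return o+d*((z-o[2])/d[:,2])[:,None]
def proj(c,P):
    K=np.array([[c["fx"],0,c["cx"]],[0,c["fy"],c["cy"]],[0,0,1]])
    W=np.linalg.inv(np.array(c["world_from_camera"]))
    return cv2.projectPoints(np.asarray(P,float).reshape(-1,1,3),cv2.Rodrigues(W[:3,:3])[0],W[:3,3],K,np.array(c["dist_coeffs"]))[0].reshape(-1,2)
def edge(c):   # far edge of shelf, top cam
    g=cv2.cvtColor(c["pixels"],cv2.COLOR_RGB2GRAY).astype(float);pts=[]
    for u in range(215,480):
        col=g[125:180,u]
        k=np.argmax(np.diff(col)); 
        v0=col[max(k-3,0)];v1=col[k+4];h=(v0+v1)/2
        j=max(k-3,0)+np.argmax(col[max(k-3,0):k+5]>h)
        pts.append((u,125+j-1+(h-col[j-1])/(col[j]-col[j-1])))
    P=ray(c,pts,.09)
    vx,vy,x,y=cv2.fitLine(P[:,:2].astype(np.float32),cv2.DIST_HUBER,0,.01,.01).ravel()
    n=np.array([-vy,vx]);n*=np.sign(n[0]);r=(P[:,:2]-[x,y])@n
    return np.array([x,y]),n,r.std()
def brown(c):
    hsv=cv2.cvtColor(c["pixels"],cv2.COLOR_RGB2HSV)
    m=((hsv[...,0]<18)&(hsv[...,1]>90)&(hsv[...,2]>50)).astype(np.uint8)
    return m
E
python3 - <<'E'
from h import *;import pickle
d=pickle.load(open("d0.pkl","rb"));c=d["top"]
x,n,s=edge(c);print("edge",x,n,np.arctan2(n[1],n[0]),s)
m=brown(c);m[:170]=0;m[265:]=0;m[:,:225]=0;m[:,295:]=0
k=cv2.findContours(m,cv2.RETR_EXTERNAL,cv2.CHAIN_APPROX_NONE)[0];k=max(k,key=cv2.contourArea)
r=cv2.minAreaRect(k);print(r,cv2.boxPoints(r))
P=ray(c,k.reshape(-1,2),.094)
r=cv2.minAreaRect(P[:,:2].astype(np.float32));print(r);print(cv2.boxPoints(r))
for n in d:
    p=d[n]["pixels"]
    a=p[135:290,150:510] if n=="top" else p[80:340,130:460]
    cv2.imwrite(f"pics/{n}0z.png",cv2.resize(a[:,:,::-1],None,fx=2.2,fy=2.2,interpolation=cv2.INTER_CUBIC))
o=np.zeros((400,640,3),np.uint8);o[m>0]=255;cv2.imwrite("pics/m.png",o[170:270,215:300].repeat(5,0).repeat(5,1))
E
```

```text
edge [ 0.6992531  -0.05133443] [ 0.99819386 -0.0600754 ] -0.060111597 0.0003357838616970988
((259.46002197265625, 218.22000122070312), (70.71067810058594, 48.08325958251953), 81.8698959350586) [[230.66002 186.62   ]
 [278.26    179.82   ]
 [288.26    249.82   ]
 [240.66003 256.62   ]]
((0.5385808348655701, 0.16970086097717285), (0.1783311665058136, 0.11853968352079391), 9.226280212402344)
[[0.44106585 0.21390766]
 [0.46007174 0.09690153]
 [0.6360958  0.12549406]
 [0.6170899  0.24250019]]
```

View pics/top0z.png

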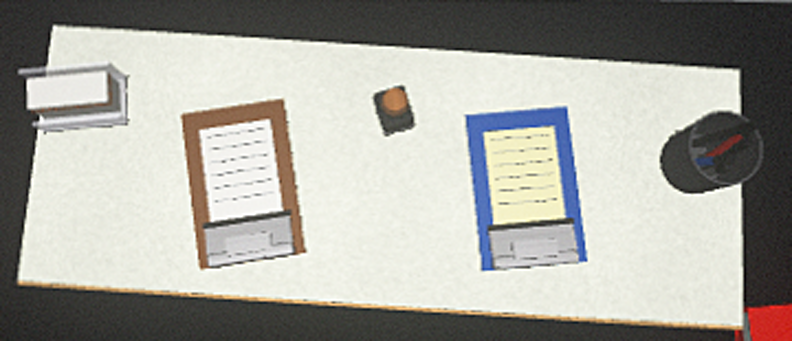

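View pics/m.png

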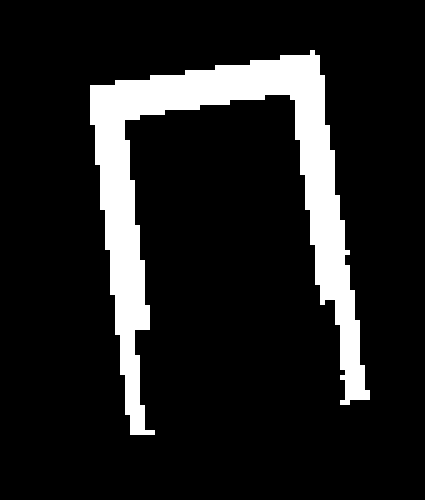

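Measurements: the board centre is at (0.539, 0.170) with yaw 0.161, and the shelf yaw is -0.060. The front end is about 86 mm short of the edge. I'll go in behind the clip with the jaws half open (two-point contact within the 96 mm clip) and parallel to the rear end, staying high at first.

Call:
send_rows([
  [[0.0193,-0.0322,0],[0,0,0.061],116],
  [[0.0193,-0.0322,0],[0,0,0.061],116],
  [[0.0193,-0.0322,0],[0,0,0.061],116],
  [[0.0193,-0.0322,0],[0,0,0.061],116],
  [[0.0193,-0.0322,0],[0,0,0.061],116],
  [[0.0193,-0.0322,0],[0,0,0.061],116],
  [[0.0193,-0.0322,0],[0,0,0.061],116],
  [[0.0193,-0.0322,0],[0,0,0.061],116],
  [[0.0193,-0.0322,0],[0,0,0.061],116],
  [[0.0193,-0.0322,0],[0,0,0.061],116],
  [[0,0,0],[0,0,0],116],
  [[0,0,0],[0,0,0],116],
])

```text
time: 1.3
tool_pos: [0.4202, 0.1508, 0.2264]
tool_rot: [3.141, -0.001, -2.982]
contact_force: [-1.2, 0.6, 1.5]
opening: 0.0501
```

Call:
send_rows([
  [[0,0,-0.03],[0,0,0],116],
  [[0,0,-0.03],[0,0,0],116],
  [[0,0,-0.03],[0,0,0],116],
  [[0,0,-0.02],[0,0,0],116],
  [[0,0,-0.01],[0,0,0],116],
  [[0,0,0],[0,0,0],116],
  [[0,0,0],[0,0,0],116],
])

```text
time: 2.0
tool_pos: [0.4206, 0.1519, 0.1074]
tool_rot: [3.141, 0.001, -2.979]
contact_force: [-0.6, -0.4, 0.3]
opening: 0.05
```

Run:
```python
from h import *
from cell import robot,imaging
for n in("top","side"):
    p=imaging.read_camera(n)["pixels"]
    a=p[135:290,150:510] if n=="top" else p[100:280,170:400]
    cv2.imwrite(f"pics/{n}1.png",cv2.resize(a[:,:,::-1],None,fx=2.2 if n=="top" else 3.3,fy=2.2 if n=="top" else 3.3,interpolation=cv2.INTER_CUBIC))
s=robot.observe();print(s["tool_pos"],s["contact_force"])
```

```text
[0.42096814 0.15165567 0.10782427] [0.42819057 0.15289965 0.9207016 ]
```

View pics/side1.png

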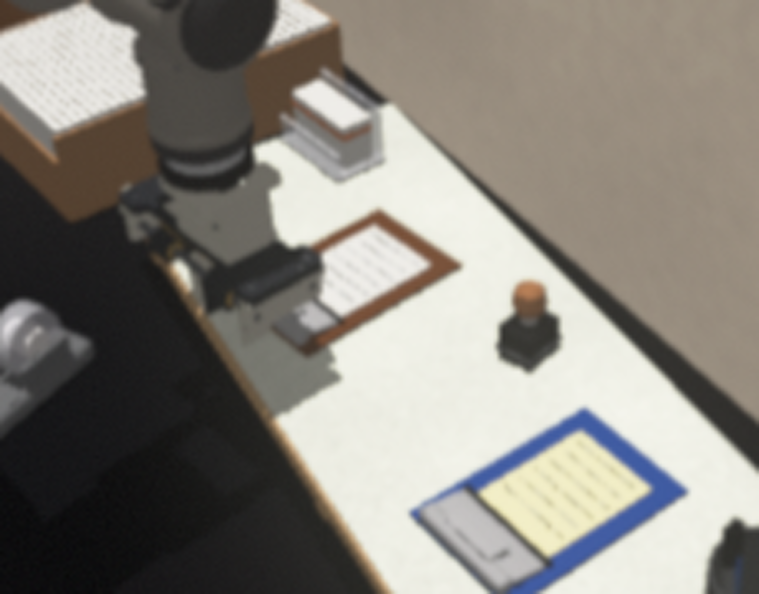

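The fingers are above the shelf and just behind the clip, with both boards undisturbed. I'll lower to about 8 mm above the shelf and close the gap.

Call:
send_rows([
  [[0,0,-0.005],[0,0,0],116],
  [[0,0,-0.0045],[0,0,0],116],
  [[0,0,0],[0,0,0],116],
  [[0.004,0.0005,0],[0,0,0],116],
  [[0.004,0.0005,0],[0,0,0],116],
  [[0.004,0.0005,0],[0,0,0],116],
  [[0.003,0.0005,0],[0,0,0],116],
  [[0.002,0.0003,0],[0,0,0],116],
  [[0,0,0],[0,0,0],116],
])

```text
time: 3.0
tool_pos: [0.4376, 0.1536, 0.0972]
tool_rot: [3.142, 0.0, -2.979]
contact_force: [-0.3, -0.5, -0.6]
opening: 0.0501
```

Call:
send_rows([
  [[0.0055,0.0007,0],[0,0,-0.011],116],
  [[0.0055,0.0007,0],[0,0,-0.011],116],
  [[0.0055,0.0007,0],[0,0,-0.011],116],
  [[0.0055,0.0007,0],[0,0,-0.011],116],
  [[0.0055,0.0007,0],[0,0,-0.011],116],
  [[0.0055,0.0004,0],[0,0,-0.011],116],
  [[0.0055,0.0004,0],[0,0,-0.011],116],
  [[0.0055,0.0004,0],[0,0,-0.011],116],
  [[0.003,0.0002,0],[0,0,-0.006],116],
  [[0,0,0],[0,0,0],116],
])

```text
time: 4.0
tool_pos: [0.4849, 0.1585, 0.0972]
tool_rot: [3.141, 0.001, -3.074]
contact_force: [0.5, -0.1, -1.1]
opening: 0.05
```

```bash
cat > m.py <<'E'
from h import *
from cell import robot,imaging
import sys,pickle
k=sys.argv[1];d={}
for n in("top","side"):
    d[n]=imaging.read_camera(n);p=d[n]["pixels"]
    a=p[120:275,150:510] if n=="top" else p[100:280,170:400]
    f=2.2 if n=="top" else 3.3
    cv2.imwrite(f"pics/{n}{k}.png",cv2.resize(a[:,:,::-1],None,fx=f,fy=f,interpolation=cv2.INTER_CUBIC))
pickle.dump(d,open(f"d{k}.pkl","wb"))
s=robot.observe();print(s["time"],s["tool_pos"],s["tool_rot"],s["contact_force"],s["opening"])
E
python3 m.py 2
```

```text
4.1 [0.48447296 0.15843444 0.09726449] [ 3.14151873e+00  4.06484799e-04 -3.07338279e+00] [ 0.27964937 -0.38836431  0.49236673] 0.050056675821537285
```

View pics/top2.png

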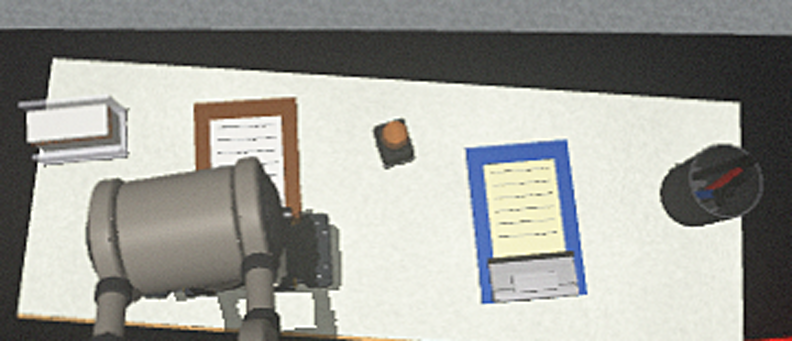

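View pics/side2.png

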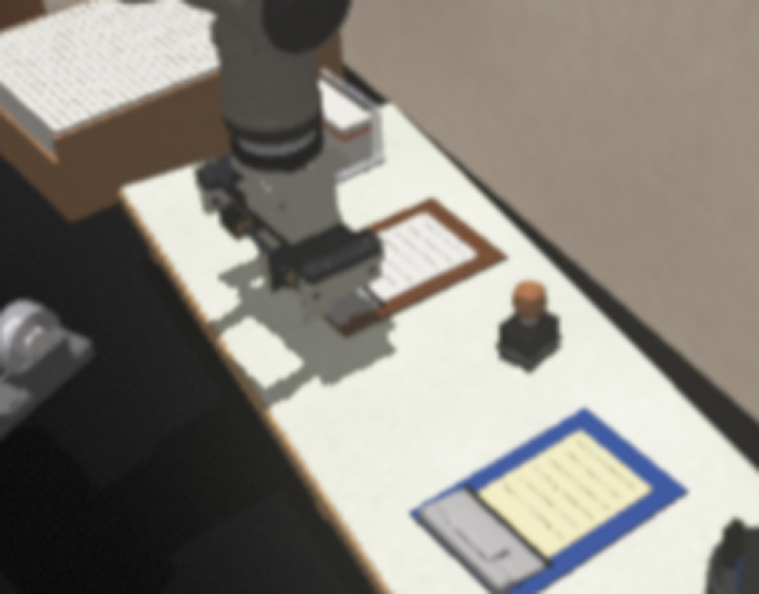

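The board slid flat and is turning with the tool. The front end is at about (196-297, 100) in the zoomed picture and the other things look untouched. I'll measure the front end and the tool offset.

```bash
cat > f.py <<'E'
from h import *
import pickle,sys
def front(c,lo=None):
    """front-end line and corners from brown mask in top cam"""
    m=brown(c);m[:110]=0;m[262:]=0;m[:,:222]=0;m[:,300:]=0
    k=cv2.findContours(m,cv2.RETR_EXTERNAL,cv2.CHAIN_APPROX_NONE)[0];k=max(k,key=cv2.contourArea)
    P=ray(c,k.reshape(-1,2),.094)[:,:2]
    r=cv2.minAreaRect(P.astype(np.float32));b=cv2.boxPoints(r)
    b=b[np.argsort(-b[:,0])][:2];b=b[np.argsort(b[:,1])]   # two far corners: right, left
    v=b[1]-b[0];yaw=np.arctan2(-v[0],v[1])
    return b,b.mean(0),yaw,np.linalg.norm(v)
c0=pickle.load(open("d0.pkl","rb"))["top"];x,n,_=edge(c0)
sy=np.arctan2(n[1],n[0])
for k in sys.argv[1:]:
    b,f,yaw,w=front(pickle.load(open(f"d{k}.pkl","rb"))["top"])
    print(k,"front",f,"yaw-shelf",yaw-sy,"width",w,"overhang mm",1e3*(f-x)@n)
E
python3 f.py 0 2
```

```text
0 front [0.6265929  0.18399712] yaw-shelf 0.22114022 width 0.11853968 overhang mm -86.66661
2 front [0.6737278  0.17111914] yaw-shelf 0.1270917 width 0.11826345 overhang mm -38.84316
```

Board and tool headings agree (0.127 vs 0.128 rad), so contact is on both fingers. About 83 mm remain, so I'll push 70 mm with the rest of the turn and then re-measure.

Call:
send_rows([
  [[0.005,0.0003,0],[0,0,-0.0092],116],
  [[0.005,0.0003,0],[0,0,-0.0092],116],
  [[0.005,0.0003,0],[0,0,-0.0092],116],
  [[0.005,0.0003,0],[0,0,-0.0092],116],
  [[0.005,0.0001,0],[0,0,-0.0092],116],
  [[0.005,0.0001,0],[0,0,-0.0092],116],
  [[0.005,0.0001,0],[0,0,-0.0092],116],
  [[0.005,-0.0001,0],[0,0,-0.0092],116],
  [[0.005,-0.0001,0],[0,0,-0.0092],116],
  [[0.005,-0.0001,0],[0,0,-0.0092],116],
  [[0.005,-0.0003,0],[0,0,-0.0092],116],
  [[0.005,-0.0003,0],[0,0,-0.0092],116],
  [[0.005,-0.0003,0],[0,0,-0.0092],116],
  [[0.004,-0.0003,0],[0,0,-0.0092],116],
  [[0,0,0],[0,0,0],116],
])

```text
time: 5.6
tool_pos: [0.5542, 0.1583, 0.0971]
tool_rot: [3.141, 0.001, 3.08]
contact_force: [-0.8, -0.7, 0.6]
opening: 0.0502
```

```bash
python3 m.py 3; python3 f.py 3
```

```text
5.7 [0.55366317 0.15835209 0.09710036] [3.14154081e+00 5.96647466e-04 3.08091666e+00] [-0.52775598 -0.52509906  0.47681202] 0.04969040220358391
3 front [0.74513    0.14625144] yaw-shelf -0.015357256 width 0.12116156 overhang mm 33.92401
```

View pics/top3.png

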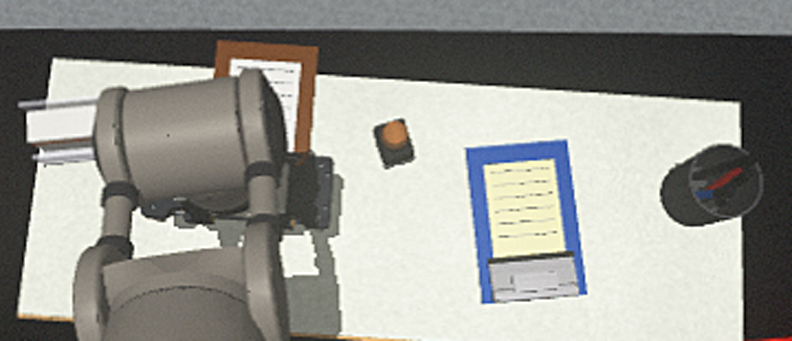

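Vision gives 33.9 mm and the tool position 31.6 mm, with the board square within 0.015 rad. The last 12 mm go slowly.

Call:
send_rows([
  [[0.003,-0.0002,0],[0,0,0],116],
  [[0.003,-0.0002,0],[0,0,0],116],
  [[0.003,-0.0002,0],[0,0,0],116],
  [[0.002,-0.0001,0],[0,0,0],116],
  [[0.001,0,0],[0,0,0],116],
  [[0,0,0],[0,0,0],116],
  [[-0.004,0.0003,0],[0,0,0],116],
  [[-0.008,0.0005,0],[0,0,0],116],
  [[-0.01,0.0005,0],[0,0,0],116],
  [[0,0,0.03],[0,0,0],116],
  [[-0.03,0,0.04],[0,0,0],116],
  [[-0.03,0,0.03],[0,0,0],116],
  [[-0.02,0.04,0.02],[0,0,0],116],
  [[-0.02,0.04,0],[0,0,0],116],
  [[-0.02,0.04,0],[0,0,0],116],
  [[-0.02,0.04,0],[0,0,0],116],
  [[-0.02,0.04,0],[0,0,0],116],
  [[0,0.04,0],[0,0,0],116],
  [[0,0.04,0],[0,0,0],116],
  [[0,0,0],[0,0,0],116],
])

```text
time: 7.7
tool_pos: [0.3816, 0.4427, 0.2167]
tool_rot: [3.14, -0.0, 3.085]
contact_force: [0.4, 0.1, -0.2]
opening: 0.0502
```

```bash
python3 m.py 4; python3 f.py 4
python3 - <<'E'
from h import *;import pickle
a=pickle.load(open("d0.pkl","rb"));b=pickle.load(open("d4.pkl","rb"))
for k,(l,h) in {"blue":((105,120,40),(125,255,255))}.items():
  for d in(a,b):
    m=cv2.inRange(cv2.cvtColor(d["top"]["pixels"],cv2.COLOR_RGB2HSV),l,h)[:, :430];y,x=np.nonzero(m[170:270]);print(k,x.mean(),y.mean()+170)
for n,(r0,r1,c0,c1) in {"stamp":(170,200,315,345),"cup":(180,228,445,500),"card":(160,200,155,212)}.items():
    p,q=[cv2.cvtColor(d["top"]["pixels"],cv2.COLOR_RGB2GRAY)[r0:r1,c0:c1].astype(np.float32) for d in(a,b)]
    print(n,"shift px",cv2.phaseCorrelate(p,q))
x,nn,s=edge(b["top"]) if 0 else (0,0,0)
E
```

```text
7.8 [0.38222473 0.43908405 0.21671431] [-3.14054941e+00 -6.97249286e-04  3.08288829e+00] [ 0.26246458 -0.44796655  0.12181002] 0.04987985804677713
4 front [0.756067   0.14544457] yaw-shelf -0.0056043416 width 0.12025556 overhang mm 44.8897
blue 386.7364864864865 210.69594594594594
blue 386.77360308285165 210.65703275529864
stamp shift px ((-0.022208993522459863, -0.045836797131071805), 0.9977882530954149)
cup shift px ((0.010591360138548112, 0.014520400244450116), 0.9901428722672992)
card shift px ((0.01243591296872637, 0.04956747732886768), 1.0066261118650437)
```

View pics/top4.png

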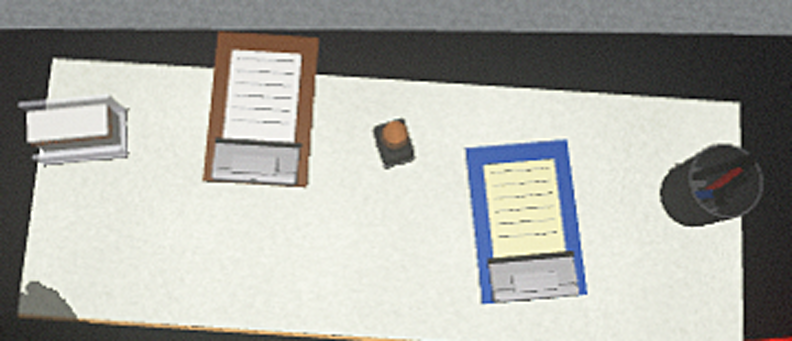

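View pics/side4.png

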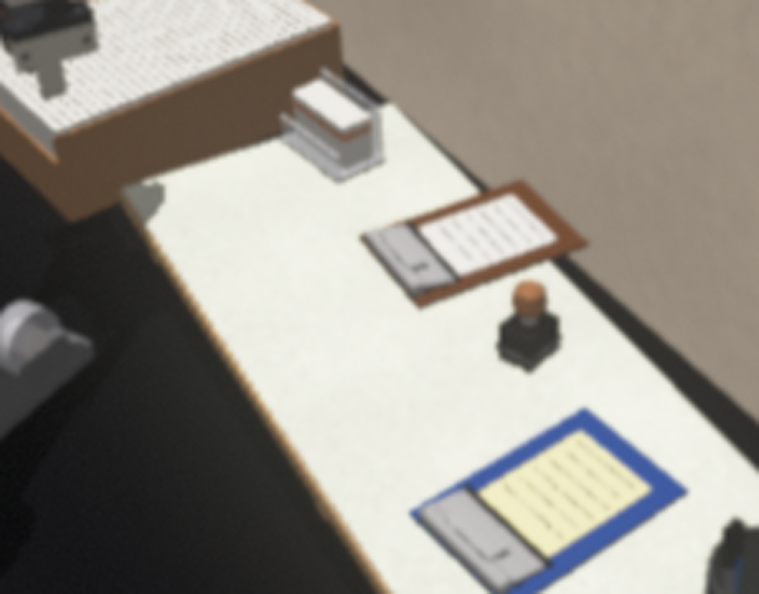

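Both views show the board flat and square over the edge. In the zoomed top view its front is at (219-318, 36), its rear at row 184, and the arm is clear. The measured overhang is 44.9 mm and the other things have not moved, so I'm handing in.

```bash
python3 -c "
from cell import robot
print(robot.hand_in())"
```

```text
the job is handed in; nothing more can be done
None
```

I pushed the brown clipboard flat along the shelf with two half-open fingers low against its clip back, turning it square on the way. I then backed the arm off clear of everything and handed the job in at about 8 s.

- **Board position:** the last top-camera measurement gave an overhang of 44.9 mm (target 45 ± 12) and 0.006 rad off square (limit 0.12). Flatness I judged by eye from both views.
- **Other things:** the blue clipboard, stamp, pen cup and card holder had shifted by less than 0.1 px in the top view, so they did not move.
- **Disagreement:** before the final 12 mm push, vision put the overhang at 33.9 mm and the tool position implied 31.6 mm. That difference of about 2 mm is well within the tolerance. No checks failed.

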